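Lock the specimen box and put its key away

ROBOT

A 6-joint arm with a two-finger parallel gripper is mounted at the origin on the work surface. World frame = base frame: x ahead of the robot, y to its left, z up, the work surface at z = 0. Lengths are in m, angles in degrees, forces in N, time in s.
With the tool pointing down it reaches from about 0.35 to 0.875 m from the base axis. Payload 4.2 kg.
Tool frame: the origin (TCP) lies at the centre of the arm's flange, where the gripper is bolted on; the fingertips stand 182 mm ahead of it and the grasp point (between the pads) lies 164 mm ahead of it (r.nose_length is the distance from the TCP to the fingertips, in m); z points along the fingers, y is the line along which they close (so a half turn about z gives the same grasp; the last joint's range is limited). The gripper opens to 87 mm and grips with 3 to 60 N. Pads are 19 mm wide; open, the fingers measure 117 mm over their backs; the gripper's body (75 mm by 190 mm) begins 51 mm behind the grasp point.
Start: joints at [-57.72, 22.042, 0.453, 0, -68.411, -14.817], TCP at [0.188, -0.596, 0.405] pointing down, gripper open.
Joint ranges: [-179.83, 179.83], [-69.29, 118.12], [-61.27, 80.66], [-181.25, 117.63], [-171.15, -9.14], [-177.46, 177.46]. Speed limits (degrees/s): [159.86, 159.86, 180, 180, 180, 180].

INTERFACE

Orientations are given as a 3x3 rotation matrix whose columns are the frame's x, y, z axes.
In Python, from station import r, vision gives the robot as it stands. The module is installed in compiled form; this text tells all that it offers.
- The arm moves only by the shell command python3 -m creep 'ROWS'. ROWS is JSON, a list of rows, each a list of 7 numbers: the opening, from -1 (shut) to 1 (fully open), then the shift along the tool's x, y, z in mm, then the turn, a rotation vector about the tool's x, y, z in degrees. A call has 1 to 8 rows; each row is the pose to reach, as a shift and turn from the pose commanded when the call began, along the tool's axes at that moment; what a row does not reach only later rows make up. A row lasts 1/12 s, in which the tool goes at most 41.7 mm and 7.16 degrees, less where a joint would pass 70% of its speed; a pose out of reach is approached as far as the arm can. A call with a gripper value outside its range is refused whole. The fingers move at their own pace and stop on an object; the grip force is fixed at half the most. Time passes only in rows, so rows that repeat a pose let the fingers close. It gives the time, the measured TCP pose, the force, the opening and the grip force at its end, in the units of the state.
- r.sense(): the state, without advancing time (a new reading comes with each control period).
- vision.capture(name): name is "scene" or "top"; returns (picture, depth): 420x560x3 uint8, red, green, blue; 420x560 float32, m along the optical axis (not along the pixel's ray), 0 where there is no reading.
- vision.camera_model(name): a dict with "vertical_fov" (degrees; the focal length in pixels is half the picture's height over the tangent of half this angle, whatever the lens; pixels are square), "cx", "cy" (the principal point, pixels), "extrinsics" (4x4, takes a point from camera to world coordinates). Camera axes: x right, y down, z forward; pixel columns grow to the right and rows downward; lengths in m; the calibration is good to about 2 mm. A picture is of the moment at which its call begins. camera_model takes no time and is no camera call.
- r.finish_job(): hands the job in; it is judged then, once.
Trained networks look in the newest picture that a camera, given by its name, has taken for a name from the list of things; names that differ only in an ending like _2 or _b are one class to them, and where a whole thing is asked for, a point or a joint stands for the part that bears it (a point fixed in the world has none). Each returns a list of dicts, best first, with "conf" (0 to 1); they miss things now and then, are a little off and sometimes report something else, mostly with a low value. They report only what shows in the picture. A call takes as long as a camera call.
- vision.find_in(camera, thing): "uv" ([column, row] in pixels, amid what is visible of it).
- vision.cut_out(camera, thing): "region" (420x560 bool, what is visible of it) and "uv" ([column, row] in pixels, amid what is visible of it).
The state is a dict: "time_s": time; "joints": joint angles; "joint_velocities": joint speeds; "effort": joint torques, N m; "tcp_pos": TCP position; "ee_rot": TCP orientation; "wrist_force": force on the tool from outside, world axes, zero at the start; "moment": the same for the moment, N m; "gripper_width": opening from 0.0 (shut) to 1.0 (fully open); "gripper_force": force on a finger pad.
Only numpy, scipy, OpenCV 4.12 (cv2) and the standard library are available. Lean on these libraries where they do the work, as an engineer would, in place of code of your own. Each camera call takes 0.05 s, during which the arm holds its last target. There are 200 camera calls.

TASK

The lid of the grey specimen lockbox is shut but not locked, and its barrel key stands loose in the lock. Press the key down lightly and turn it gently back and forth until its blade finds the slot of the hidden plug and drops in, push it fully home, then turn it counter-clockwise (seen from above) to the stop so that the bolt is fully out. Then draw the key out and stand it, bow up, in the white cup; do not force the key and leave the other things where they are.

Things in the scene. Friction and masses are not known exactly. Their poses are not given: they have to be found in the camera images.
- key_center (a point): Centre of the key, half-way up. Plain steel barrel key, 85 mm long, about 80 g. From the foot up: flat blade 20 mm wide, 5 mm thick, 9 mm tall; round barrel 20.8 mm across, 40 mm long; flat bow (the grip). z runs up the key, x along the width of blade and bow (same plane), y through the thickness. It can be pulled straight up out of the lock at any angle.
- key_bow (a point): Middle of the key's bow, 24.5 mm above the key's centre, same axes: a flat grip 34 mm wide (x), 10 mm thick (y, pinch it this way), 36 mm tall. The key may be let go and gripped anew while it stands in the lock.
- key_tip (a point): Centre of the foot of the key's blade, 42.5 mm below the key's centre; same axes.
- lock_mouth (a point): Centre of the round keyhole, at the upper face of the steel lock case (70 x 70 x 20 mm) on the lid of the grey lockbox (170 x 220 x 100 mm, fixed); 120 mm above the bench, z up. Bore 22.6 mm wide, 30 mm deep to the hidden plug, on which the key rests at the start. More than 120 N between key and lockbox (about 1.2 N m at the stop) is forcing it.
- bore_foot (a point): Centre of the top of the hidden plug, 30 mm below the mouth. The plug is sprung: it gives up to 4 mm under 2 N (start) to 8 N (end), then is solid. A cross of two slots, 7.5 mm wide, 10 mm deep, is cut in it: the blade fits at four angles a quarter turn apart, within about 0.12 rad. The plug's angle is unknown and varies; the slot lies at least 0.23 rad from the key's first angle.
- lockbox: The lockbox; origin under its centre. When the blade finds a slot, the plug springs up round it and the push is gone; the key can then go 9 mm deeper than it stood at first, until the barrel rests on the plug. The engaged plug takes about 0.15 N m to turn, stays where it is left, and turns counter-clockwise (from above) by 1.2 rad to a hard stop; the other way it is stopped at once.
- keeper (a point): Top of the bolt's keeper, a small steel bridge (42 x 24 mm) as high as the lock case, its centre 60 mm from the keyhole; the bolt crosses the gap from the lock case into it.
- bolt (a joint): How far the bolt has slid out of the lock case (m): about 0 at the start, 0.015 fully out in its keeper. It moves in step with the plug, 12.5 mm per rad.
- cup_in (a point): Centre of the inner floor of the white ceramic key cup: 68 mm across outside, mouth 60 mm wide, rim 55 mm above the bench, fixed to the bench; z up. The floor is about 5 mm above the bench.
- jar: amber screw-top jar, 56 mm across, 75 mm tall; origin under its centre; a bystander
- dropper_a: small white dropper bottle, 26 mm across, 50 mm tall, standing on a corner of the lockbox lid; a bystander
- dropper_b: small white dropper bottle with a black cap, 26 mm across, 50 mm tall, on the bench; a bystander
- petri: closed clear dish, 94 mm across, 16 mm tall; a bystander
- pen: white and blue pen, 140 mm long, lying on the bench; a bystander

How it is judged (in metres and radians):
On the way, in this order (a step that is already met when the one before it is completed fails the run):
1. the key's blade has dropped into the plug: its foot is more than 36.5 mm below the keyhole's mouth (z of key_tip in the frame of lock_mouth below -0.0365 m and horizontal distance between key_tip and lock_mouth below 0.004 m), for 0.2 s.
2. the bolt is out (more than 12.5 of its 15 mm) with the key still engaged in the plug (value of joint bolt above 0.0125 m and z of key_tip in the frame of lock_mouth below -0.033 m), for 0.2 s.
At the end, for the whole second after the job is handed in: The bolt is still out by more than 12.5 of its 15 mm; the key stands at rest in the white cup, bow up: its foot within 30 mm of the cup's axis and 20 mm of its floor, leaning less than 0.9 rad, let go (value of joint bolt above 0.0125 m and horizontal distance between key_tip and cup_in below 0.03 m and z of key_tip in the frame of cup_in below 0.02 m and angle between key_center's own z axis and vertical below 0.9 rad and velocity of joint bolt below 0.01 m/s and distance between key_center and cup_in below 0.06 m); the robot touches nothing.
It fails at once if the key is forced: more than 120 N between key and lockbox (contact force between key and lockbox above 120 N).
It fails at once if a bystander (jar, dropper bottle, dish, pen) is shifted by more than 30 mm (distance of any of jar, dropper_a, dropper_b, petri, pen from where it was at the start of the episode above 0.03 m).
It also fails if it takes over 67 s, if anything falls off the work surface, if the arm or the gripper's body presses on something with over 40 N, if the wrist force passes 120 N, or if a joint passes its speed limit or range.

## Working session

There is one attempt and no reset: what is moved stays moved. The work goes in short steps, Python scripts to look and compute and a shell command to move; the robot and the scene stay as the last step left them, time stands still between calls to the robot, and variables do not carry over. Pictures are saved under pics/ and viewed, at most 10 in all, crops included, and the job is handed in when it is done.

```bash
mkdir -p pics; cat > h.py <<'E'
import numpy as np, cv2
from station import r, vision
def cam(n):
    m=vision.camera_model(n); f=210/np.tan(np.radians(m["vertical_fov"])/2)
    return f,m["cx"],m["cy"],np.array(m["extrinsics"])
def pts(n,d,mask):
    f,cx,cy,E=cam(n); v,u=np.nonzero(mask&(d>0)); z=d[v,u]
    P=np.c_[(u-cx)/f*z,(v-cy)/f*z,z]
    return P@E[:3,:3].T+E[:3,3], np.c_[u,v]
def save(n,im): cv2.imwrite(f"pics/{n}.png",cv2.cvtColor(im,cv2.COLOR_RGB2BGR))
E
python3 - <<'E'
from h import *
np.set_printoptions(precision=4,suppress=True)
ims=[]
for c in("scene","top"):
    im,d=vision.capture(c); ims.append(im); np.save(f"d_{c}.npy",d); np.save(f"i_{c}.npy",im)
    f,cx,cy,E=cam(c); print(c,f,cx,cy,E)
    for t in("key_center","cup_in","keeper","lockbox","key_bow","lock_mouth","jar","dropper_a","petri","pen"):
        try:
            L=vision.cut_out(c,t)
        except Exception as e: print(t,e); continue
        for o in L[:2]:
            P,_=pts(c,d,o["region"]); 
            print(t,round(o["conf"],2),np.round(o["uv"]),o["region"].sum(), np.percentile(P,[3,50,97],axis=0).ravel() if len(P) else '')
    save(c+"0",im)
s=r.sense(); print(s["time_s"],s["tcp_pos"],s["ee_rot"],s["wrist_force"])
E
```

```text
scene 406.3367811854048 277.83065805376805 214.87134729760368 [[ 0.8263  0.4753 -0.3021  0.7504]
 [ 0.5631 -0.6883  0.4573 -0.452 ]
 [ 0.0094 -0.548  -0.8364  0.9248]
 [ 0.      0.      0.      1.    ]]
key_center 0.78 [308. 188.] 230 [0.4755 0.0603 0.1182 0.4904 0.0697 0.1556 0.5013 0.0875 0.1761]
cup_in 0.74 [360. 162.] 531 [0.4911 0.2889 0.0051 0.5193 0.3315 0.0357 0.5501 0.3511 0.0564]
keeper 0.82 [311. 217.] 6820 [ 0.4137 -0.053   0.0059  0.5218  0.0347  0.0999  0.6086  0.1682  0.1214]
lockbox 0.91 [309. 217.] 6683 [ 0.4158 -0.053   0.0121  0.5223  0.0348  0.1     0.608   0.1688  0.1213]
key_bow 0.79 [307. 188.] 231 [0.4757 0.0603 0.1167 0.4905 0.0699 0.1554 0.5013 0.0867 0.1761]
lock_mouth 0.8 [311. 218.] 6794 [ 0.4145 -0.0529  0.0084  0.5219  0.0354  0.0999  0.6083  0.1711  0.1213]
lock_mouth 0.28 [161. 305.] 165 [ 0.3201 -0.3906  0.0058  0.3376 -0.3164  0.0096  0.3496 -0.2661  0.0131]
jar 0.79 [219. 366.] 749 [ 0.5244 -0.3715  0.0149  0.5529 -0.3495  0.0749  0.5728 -0.3249  0.078 ]
dropper_a 0.62 [351. 195.] 136 [0.5659 0.1239 0.1101 0.5774 0.1296 0.1304 0.5873 0.1405 0.1509]
[... 909 characters left out ...]
99.] 4976 [ 0.4169 -0.0361  0.0557  0.506   0.0688  0.1007  0.5982  0.1784  0.1229]
jar 0.75 [397. 185.] 369 [ 0.5223 -0.3651  0.0164  0.5453 -0.3384  0.0734  0.5688 -0.3192  0.0806]
dropper_a 0.52 [230. 171.] 73 [0.5655 0.1248 0.1139 0.5743 0.1342 0.133  0.5865 0.1463 0.1519]
petri 0.7 [130. 263.] 846 [0.286  0.3907 0.0081 0.3261 0.4318 0.0157 0.3664 0.4734 0.0222]
pen 0.47 [388. 261.] 160 [ 0.3222 -0.3891  0.0014  0.3368 -0.3288  0.0086  0.3514 -0.2626  0.017 ]
pen 0.32 [425. 165.] 85 [ 0.5976 -0.4384  0.0095  0.6072 -0.4273  0.0318  0.6214 -0.419   0.0545]
1.1 [ 0.1876 -0.5962  0.4048] [[-0.9539 -0.3001  0.    ]
 [-0.3001  0.9539 -0.    ]
 [-0.     -0.     -1.    ]] [0.3366 0.2303 0.2011]
```

```bash
python3 - <<'E'
from h import *
np.set_printoptions(precision=4,suppress=True)
for c in("scene","top"):
    d=np.load(f"d_{c}.npy"); P,uv=pts(c,d,np.ones_like(d,bool))
    k=(abs(P[:,0]-.49)<.04)&(abs(P[:,1]-.072)<.04)
    for lo in(.145,.155,.165):
        q=P[k&(P[:,2]>lo)]; w,V=np.linalg.eigh(np.cov(q[:,:2].T)); e=(q[:,:2]-q[:,:2].mean(0))@V
        print(c,lo,len(q),q.mean(0),np.degrees(np.arctan2(V[1,1],V[0,1])),np.ptp(e,axis=0),V@((e.max(0)+e.min(0))/2)+q[:,:2].mean(0))
    # lock case top
    q=P[(abs(P[:,0]-.5)<.09)&(abs(P[:,1]-.07)<.1)&(abs(P[:,2]-.12)<.006)]; print('case',len(q),q.min(0),q.max(0),np.median(q,0))
    print(cv2.minAreaRect((q[:,:2]*1000).astype(np.float32)))
    # cup
    q=P[(abs(P[:,0]-.525)<.05)&(abs(P[:,1]-.325)<.05)&(P[:,2]>.047)]; print('cup',len(q),cv2.minEnclosingCircle((q[:,:2]*1000).astype(np.float32)))
a=np.load("i_scene.npy")[130:270,220:400]; b=np.load("i_top.npy")[130:270,140:320]
save("a",cv2.resize(np.vstack([a,b]),None,fx=2.1*1,fy=2.1,interpolation=2) if 0 else np.hstack([cv2.resize(a,(400,311),interpolation=2),cv2.resize(b,(400,311),interpolation=2)]))
E
```

```text
scene 0.145 152 [0.49   0.0707 0.1642] -136.39983544143314 [0.0125 0.0347] [0.4889 0.0738]
scene 0.155 118 [0.4899 0.0711 0.1684] -135.73441315234166 [0.0125 0.0347] [0.489  0.0737]
scene 0.165 77 [0.4892 0.0715 0.1729] 45.12014247792157 [0.0124 0.0347] [0.489  0.0737]
case 753 [ 0.4472 -0.0011  0.114 ] [0.5886 0.1401 0.1258] [0.4918 0.0566 0.1204]
((500.41986083984375, 88.83445739746094), (186.466796875, 92.06690216064453), 53.634124755859375)
cup 157 ((521.1951904296875, 320.5291442871094), 35.0761833190918)
top 0.145 53 [0.4905 0.0732 0.1731] -138.35538760115145 [0.0123 0.0342] [0.4904 0.0744]
top 0.155 51 [0.4908 0.0732 0.1742] -138.1420728507243 [0.0099 0.0342] [0.4912 0.0735]
top 0.165 50 [0.4911 0.0734 0.1745] -138.3591725862951 [0.0099 0.0336] [0.4914 0.0737]
case 696 [ 0.4494 -0.0001  0.114 ] [0.5882 0.1442 0.1259] [0.4853 0.0626 0.12  ]
((504.4540710449219, 90.16138458251953), (187.28366088867188, 87.05810546875), 52.87073516845703)
cup 111 ((524.0609741210938, 320.8462219238281), 33.846534729003906)
```

View pics/a.png

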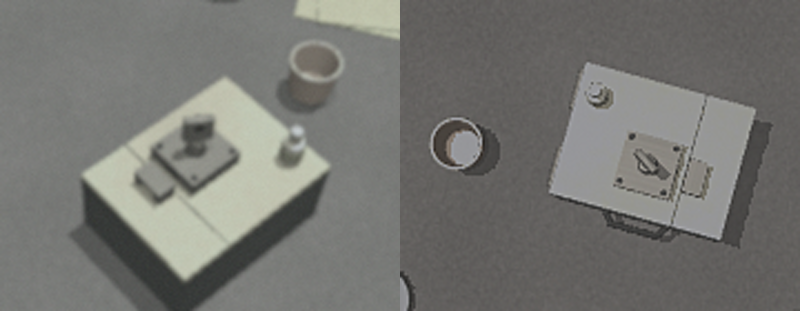

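The crop shows the key standing in the lock case (bow near the centre of the case in both views), the keeper on its left/right, dropper_a on the far corner and the cup clear of the box. The bow is at about (0.490, 0.0735), its width at about 43°, and its height agrees. I'll move over it.

```bash
cat > go.py <<'E'
# go.py x y z yaw_of_tool_y(deg): residual in tool axes (mm), turn about tool z
import sys; from h import *
x,y,z,a=map(float,sys.argv[1:5]); s=r.sense(); R=np.array(s["ee_rot"]); 
d=R.T@(np.array([x,y,z])-s["tcp_pos"])*1000
cur=np.degrees(np.arctan2(R[1,1],R[0,1]))
print("shift",d.round(1),"turn z",round(-((a-cur+90)%180-90),2),"tcp",np.round(s["tcp_pos"],4),"yaw",round(cur,2),"j",np.round(s["joints"],0),"F",np.round(s["wrist_force"],1),"t",s["time_s"],"w",s["gripper_width"])
E
python3 -m creep '[[1,-489,548,0,0,0,0],[1,-489,548,0,0,0,0],[1,-489,548,0,0,0,0],[1,-489,548,0,0,0,0],[1,-489,548,0,0,0,0],[1,-489,548,0,0,0,0],[1,-489,548,0,0,0,0],[1,-489,548,0,0,0,0]]'; python3 go.py 0.49 0.0735 0.405 133
```

```text
time_s: 1.77
tcp_pos: [0.3248, -0.2905, 0.4051]
ee_rot: [[-0.954, -0.3, 0.001], [-0.3, 0.954, -0.0], [-0.001, -0.001, -1.0]]
wrist_force: [1.0, 0.2, 0.4]
gripper_width: 1.001
gripper_force: 0.0
shift [-2.667e+02  2.977e+02  1.000e-01] turn z -25.56 tcp [ 0.3248 -0.2905  0.4051] yaw 107.44 j [-20.   3. -24.   0. -62. -52.] F [1.  0.2 0.4] t 1.7667 w 1.0012629565082314
```

```bash
python3 -m creep '[[1,-267,298,0,0,0,-7],[1,-267,298,0,0,0,-14],[1,-267,298,0,0,0,-21],[1,-267,298,0,0,0,-25.5],[1,-267,298,0,0,0,-25.5],[1,-267,298,0,0,0,-25.5],[1,-267,298,0,0,0,-25.5],[1,-267,298,0,0,0,-25.5]]' >/dev/null; python3 go.py 0.49 0.0735 0.405 133
```

```text
shift [-61.1  25.2   0.4] turn z 0.01 tcp [0.4625 0.0134 0.4053] yaw 133.01 j [ 22.   6. -21.   0. -63. -69.] F [ 1.3 -0.3  0.1] t 2.4333 w 0.9988852241762453
```

```bash
python3 -m creep '[[1,-31,13,0,0,0,0],[1,-61,25,0,0,0,0],[1,-61,25,0,0,0,0],[1,-61,25,20,0,0,0],[1,-61,25,45,0,0,0],[1,-61,25,65,0,0,0],[0.1,-61,25,75,0,0,0],[0.1,-61,25,75,0,0,0]]' >/dev/null; python3 go.py 0.49 0.0735 0.321 133
python3 - <<'E'
from h import *
im,d=vision.capture("scene"); im2,d2=vision.capture("top")
save("b",np.hstack([cv2.resize(im[120:240,240:380],(400,343),interpolation=2),cv2.resize(im2[150:255,180:305],(400,343),interpolation=2)]))
E
```

```text
shift [-2.6  1.4  6.3] turn z -0.07 tcp [0.4891 0.0707 0.3273] yaw 132.93 j [ 27.  14. -24.  -0. -53. -74.] F [-0.3 -0.1  0.9] t 3.1 w 0.9220034072121234
```

View pics/b.png

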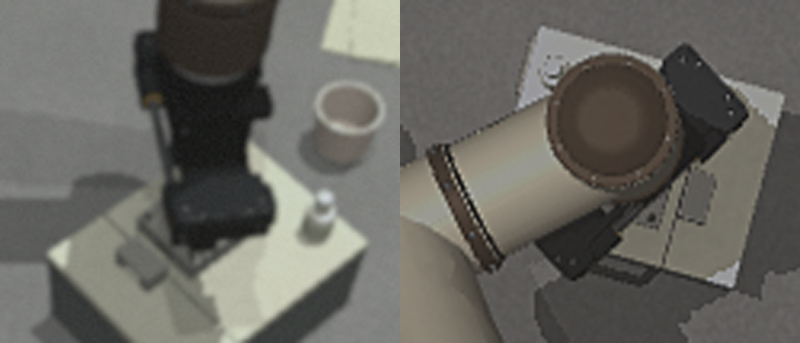

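The gripper hides the key but its fingers straddle the case centre as intended. I'll finish the small shift and close.

```bash
python3 -m creep '[[0,-2,1,6,0,0,0],[-0.5,-2,1,6,0,0,0],[-0.7,-2,1,6,0,0,0],[-1,-2,1,6,0,0,0],[-1,-2,1,6,0,0,0],[-1,-2,1,6,0,0,0],[-1,-2,1,6,0,0,0],[-1,-2,1,6,0,0,0]]' ; python3 go.py 0.49 0.0735 0.321 133
```

```text
time_s: 3.87
tcp_pos: [0.4907, 0.0732, 0.3239]
ee_rot: [[-0.732, -0.682, 0.0], [-0.682, 0.732, 0.0], [-0.0, -0.0, -1.0]]
wrist_force: [0.4, 0.3, 0.4]
gripper_width: 0.235
gripper_force: 0.0
shift [0.3 0.7 2.9] turn z -0.04 tcp [0.4907 0.0732 0.3239] yaw 132.96 j [ 27.  14. -24.   0. -52. -74.] F [0.4 0.3 0.4] t 3.8667 w 0.23528480803411722
```

```bash
python3 -m creep '[[-1,0,0,0,0,0,0],[-1,0,0,0,0,0,0],[-1,0,0,0,0,0,0],[-1,0,0,0,0,0,0]]' ; python3 -c "
from station import r;s=r.sense();print(s['moment'])"
```

```text
time_s: 4.2
tcp_pos: [0.4905, 0.0734, 0.3236]
ee_rot: [[-0.732, -0.681, -0.001], [-0.681, 0.732, 0.0], [0.0, 0.001, -1.0]]
wrist_force: [-0.8, 2.1, 0.1]
gripper_width: 0.113
gripper_force: 30.0
[ 0.76307729  0.48953566 -0.01292165]
```

```bash
cat > st.py <<'E'
from h import *
s=r.sense();R=np.array(s["ee_rot"]);print("tcp",np.round(s["tcp_pos"],4),"yaw",round(np.degrees(np.arctan2(R[1,1],R[0,1])),1),"F",np.round(s["wrist_force"],1),"M",np.round(s["moment"],2),"t",round(s["time_s"],2),"w",round(s["gripper_width"],3))
E
python3 -m creep '[[-1,0,0,0.7,0,0,0],[-1,0,0,1.4,0,0,0],[-1,0,0,2,0,0,0],[-1,0,0,2.5,0,0,0],[-1,0,0,2.5,0,0,0]]' >/dev/null; python3 st.py
```

```text
tcp [0.4906 0.0734 0.3217] yaw 133.0 F [-4.   4.3  5. ] M [ 1.21  1.32 -0.04] t 4.62 w 0.112
```

```bash
python3 -m creep '[[-1,0,0.4,0,0,0,0],[-1,0,0.8,0,0,0,0],[-1,0,0.8,0,0,0,0]]' >/dev/null; python3 st.py; python3 -m creep '[[-1,0,0,0,0,0,-2.5],[-1,0,0,0,0,0,-5],[-1,0,0,0,0,0,-7.5],[-1,0,0,0,0,0,-7.5]]' >/dev/null; python3 st.py
```

```text
tcp [0.4903 0.0737 0.3216] yaw 133.0 F [-1.2  0.7  4.4] M [ 0.37  0.7  -0.06] t 4.87 w 0.115
tcp [0.4903 0.0736 0.3213] yaw 140.5 F [-2.3  0.3  4. ] M [ 0.25  0.51 -0.01] t 5.2 w 0.113
```

```bash
python3 -m creep '[[-1,0,0,0,0,0,-2.5],[-1,0,0,0,0,0,-5],[-1,0,0,0,0,0,-7.5],[-1,0,0,0,0,0,-7.5]]' >/dev/null; python3 st.py;  python3 -m creep '[[-1,0,0,0,0,0,-2.5],[-1,0,0,0,0,0,-5],[-1,0,0,0,0,0,-7.5],[-1,0,0,0,0,0,-7.5]]' >/dev/null; python3 st.py
```

```text
tcp [0.4902 0.0735 0.3206] yaw 147.9 F [-0.4 -0.4 -0.6] M [0.05 0.01 0.02] t 5.53 w 0.107
tcp [0.4902 0.0736 0.3207] yaw 155.4 F [-0.1  0.1 -0.9] M [ 0.    0.09 -0.05] t 5.87 w 0.112
```

The push vanished at about 148°, so the blade has dropped in. I'll push it home.

```bash
python3 -m creep '[[-1,0,0,1,0,0,0],[-1,0,0,2,0,0,0],[-1,0,0,3,0,0,0],[-1,0,0,4,0,0,0],[-1,0,0,5,0,0,0],[-1,0,0,5,0,0,0]]' >/dev/null; python3 st.py
```

```text
tcp [0.4901 0.0738 0.316 ] yaw 155.4 F [ 0.3 -0.8 -1.2] M [ 0.03  0.07 -0.02] t 6.37 w 0.117
```

```bash
python3 -m creep '[[-1,0,0,1,0,0,0],[-1,0,0,2,0,0,0],[-1,0,0,3,0,0,0],[-1,0,0,3.5,0,0,0],[-1,0,0,3.5,0,0,0],[-1,0,0,3.5,0,0,0]]' >/dev/null; python3 st.py
```

```text
tcp [0.4903 0.0738 0.3131] yaw 155.5 F [-0.4 -0.6  2.1] M [0.07 0.39 0.05] t 6.87 w 0.109
```

```bash
python3 -m creep '[[-1,0,0,0,0,0,-3],[-1,0,0,0,0,0,-7],[-1,0,0,0,0,0,-11],[-1,0,0,0,0,0,-15],[-1,0,0,0,0,0,-15]]' >/dev/null; python3 st.py;python3 -m creep '[[-1,0,0,0,0,0,-4],[-1,0,0,0,0,0,-8],[-1,0,0,0,0,0,-12],[-1,0,0,0,0,0,-16],[-1,0,0,0,0,0,-20],[-1,0,0,0,0,0,-20]]' >/dev/null; python3 st.py
```

```text
tcp [0.4903 0.0738 0.3131] yaw 170.5 F [-0.9 -0.1  3.3] M [-0.01  0.23 -0.08] t 7.28 w 0.114
tcp [0.4905 0.0739 0.3132] yaw -169.6 F [-0.6 -0.1  2.5] M [-0.15 -0.02 -0.08] t 7.78 w 0.112
```

```bash
python3 -m creep '[[-1,0,0,0,0,0,-4],[-1,0,0,0,0,0,-8],[-1,0,0,0,0,0,-12],[-1,0,0,0,0,0,-15],[-1,0,0,0,0,0,-15]]' >/dev/null; python3 st.py;python3 -m creep '[[-1,0,0,0,0,0,-2],[-1,0,0,0,0,0,-4],[-1,0,0,0,0,0,-6],[-1,0,0,0,0,0,-6]]' >/dev/null; python3 st.py
```

```text
tcp [0.4907 0.074  0.3132] yaw -154.6 F [1.3 0.8 2. ] M [-0.06 -0.23 -0.06] t 8.2 w 0.11
tcp [0.4907 0.074  0.3132] yaw -148.7 F [1.8 0.3 3.2] M [-0.02 -0.41 -0.15] t 8.53 w 0.114
```

```bash
python3 - <<'E'
from h import *
im,d=vision.capture("scene"); im2,d2=vision.capture("top")
save("c",np.hstack([cv2.resize(im[170:250,250:350],(400,320),interpolation=2),cv2.resize(im2[160:240,220:320],(400,320),interpolation=2)]))
E
```

```text
(no output)
```

View pics/c.png

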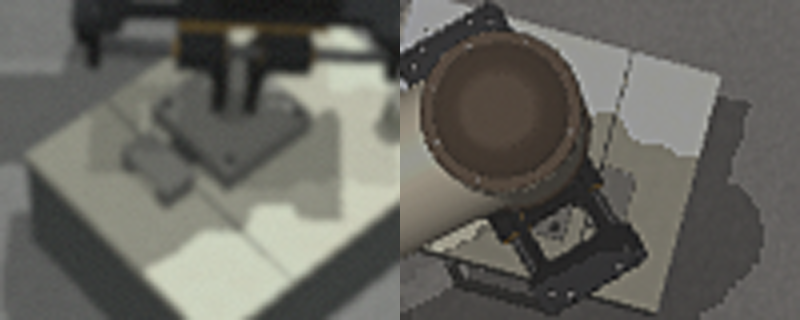

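The view shows the fingers on the bow and the keeper at left (about column 155); the bolt can't be made out. I'll go on in small turns and watch the moment for the stop.

```bash
python3 -m creep '[[-1,0,0,0,0,0,-2],[-1,0,0,0,0,0,-4],[-1,0,0,0,0,0,-4]]' >/dev/null; python3 st.py;python3 -m creep '[[-1,0,0,0,0,0,-1.5],[-1,0,0,0,0,0,-3],[-1,0,0,0,0,0,-3]]' >/dev/null; python3 st.py
```

```text
tcp [0.4907 0.074  0.3131] yaw -144.6 F [ 1.5 -0.   2.4] M [-0.   -0.68 -0.15] t 8.88 w 0.11
tcp [0.4907 0.0741 0.3131] yaw -141.6 F [2.5 0.4 3.1] M [ 0.1  -0.85 -0.11] t 9.13 w 0.117
```

```bash
python3 -m creep '[[-1,0,0,0,0,0,-1.5],[-1,0,0,0,0,0,-3],[-1,0,0,0,0,0,-3]]' >/dev/null; python3 st.py;python3 -m creep '[[-1,0,0,0,0,0,-1.5],[-1,0,0,0,0,0,-3],[-1,0,0,0,0,0,-3]]' >/dev/null; python3 st.py
```

```text
tcp [0.4907 0.0741 0.3131] yaw -138.6 F [2.7 0.4 1.6] M [ 0.21 -0.97 -0.15] t 9.38 w 0.111
tcp [0.4907 0.0741 0.3131] yaw -135.6 F [3.4 1.4 3.2] M [ 0.29 -1.06 -0.14] t 9.63 w 0.112
```

```bash
python3 -m creep '[[-1,0,0,0,0,0,-1.5],[-1,0,0,0,0,0,-3],[-1,0,0,0,0,0,-3]]' >/dev/null; python3 st.py;python3 -m creep '[[-1,0,0,0,0,0,-1.5],[-1,0,0,0,0,0,-3],[-1,0,0,0,0,0,-3]]' >/dev/null; python3 st.py
```

```text
tcp [0.4907 0.0741 0.3132] yaw -132.6 F [3.8 2.2 2.9] M [ 0.34 -1.17 -0.11] t 9.88 w 0.109
tcp [0.4907 0.0741 0.3131] yaw -129.6 F [4.6 1.5 3.2] M [ 0.45 -1.31 -0.19] t 10.13 w 0.115
```

```bash
python3 -m creep '[[-1,0.2,-0.4,0,0,0,0],[-1,0.4,-0.7,0,0,0,-1],[-1,0.4,-0.7,0,0,0,-2.5],[-1,0.4,-0.7,0,0,0,-2.5]]' >/dev/null; python3 st.py;python3 -m creep '[[-1,0,0,0,0,0,-1.5],[-1,0,0,0,0,0,-3],[-1,0,0,0,0,0,-3]]' >/dev/null; python3 st.py
```

```text
tcp [0.491  0.0742 0.3128] yaw -127.1 F [3.5 2.1 3.6] M [ 0.67 -1.   -0.42] t 10.47 w 0.113
tcp [0.4909 0.0742 0.3127] yaw -124.1 F [2.5 3.5 3.3] M [ 0.92 -0.86 -0.61] t 10.72 w 0.117
```

Mz jumped to −0.6 N m, which is the stop, at about 232° (≈1.2 rad after engagement with slot play). I'll ease back 4° within the play and draw the key straight up.

```bash
python3 -m creep '[[-1,0,0,0,0,0,2],[-1,0,0,0,0,0,4],[-1,0,0,0,0,0,4]]' >/dev/null; python3 st.py;python3 -m creep '[[-1,0,0,-3,0,0,4],[-1,0,0,-8,0,0,4],[-1,0,0,-14,0,0,4],[-1,0,0,-22,0,0,4],[-1,0,0,-30,0,0,4],[-1,0,0,-30,0,0,4]]' >/dev/null; python3 st.py
```

```text
tcp [0.491  0.0743 0.3128] yaw -128.1 F [3.1 2.4 2.6] M [ 0.93 -0.99 -0.22] t 10.97 w 0.109
tcp [0.4906 0.074  0.3429] yaw -132.0 F [3.2 1.7 1.1] M [ 0.54 -0.78  0.02] t 11.47 w 0.111
```

```bash
python3 -m creep '[[-1,0,0,-8,0,0,0],[-1,0,0,-16,0,0,0],[-1,0,0,-30,0,0,0],[-1,0,0,-45,0,0,0],[-1,0,0,-62,0,0,0],[-1,0,0,-62,0,0,0],[-1,0,0,-62,0,0,0]]' >/dev/null; python3 st.py; python3 go.py 0.523 0.3205 0.405 228
python3 - <<'E'
from h import *
im,d=vision.capture("scene"); im2,d2=vision.capture("top")
save("d",np.hstack([cv2.resize(im[130:250,250:370],(400,400),interpolation=2),cv2.resize(im2[150:250,210:310],(400,400),interpolation=2)]))
P,uv=pts("scene",d,np.ones_like(d,bool)); k=(np.hypot(P[:,0]-.49,P[:,1]-.074)<.03)&(P[:,2]>.14)&(P[:,2]<.215)
q=P[k]; print(len(q),q[q[:,2]<.2].mean(0) if k.any() else 0, q[:,2].min() if k.any() else 0)
E
```

```text
tcp [0.49   0.0736 0.4047] yaw -132.0 F [-0.   0.4 -1.2] M [-0.05  0.2  -0.01] t 12.05 w 0.107
shift [-140.9 -205.4   -0.5] turn z -0.05 tcp [0.49   0.0736 0.4047] yaw -132.05 j [ 27.   9. -17.  -0. -64.  21.] F [-0.   0.4 -1.2] t 12.05 w 0.10723933982780731
86 [0.49044409 0.06596177 0.18822772] 0.17336269119976178
```

View pics/d.png

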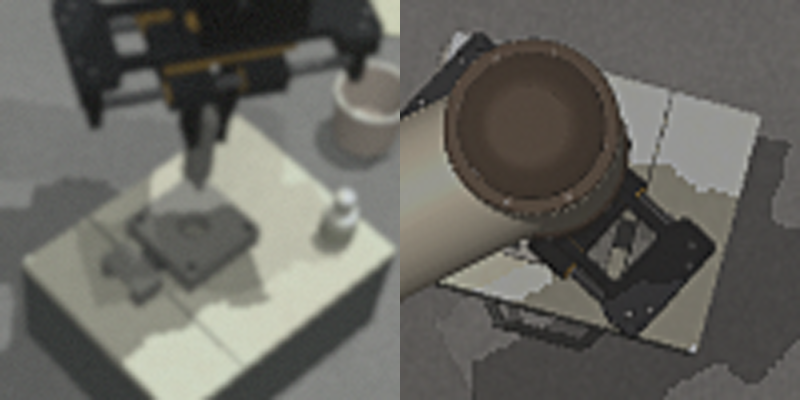

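The key is out and hanging from the fingers (left crop, foot near (200,185)), and a dark link now spans the gap to the keeper. Next I check the key's tilt and the bolt gap, then go to the cup.

```bash
python3 -m creep '[[-1,-141,-205,0,0,0,0],[-1,-141,-205,0,0,0,0],[-1,-141,-205,0,0,0,0],[-1,-141,-205,0,0,0,0],[-1,-141,-205,0,0,0,0],[-1,-141,-205,0,0,0,0],[-1,-141,-205,0,0,0,0],[-1,-141,-205,0,0,0,0]]' >/dev/null; python3 go.py 0.523 0.3205 0.405 228
python3 - <<'E'
from h import *
np.set_printoptions(precision=4,suppress=True)
im,d=vision.capture("scene"); im2,d2=vision.capture("top"); t=r.sense()["tcp_pos"]
P,uv=pts("scene",d,np.ones_like(d,bool))
k=(np.hypot(P[:,0]-t[0],P[:,1]-t[1])<.035)&(P[:,2]>.15)
for z in np.arange(.165,.225,.01):
    q=P[k&(abs(P[:,2]-z)<.005)]; print(round(z,3),len(q),q.mean(0) if len(q) else '')
q=P[(np.hypot(P[:,0]-.523,P[:,1]-.3205)<.045)&(P[:,2]>.047)&(P[:,2]<.065)]; print(cv2.minEnclosingCircle((q[:,:2]*1000).astype(np.float32)),len(q))
save("e",np.hstack([cv2.resize(im[90:210,290:410],(400,400),interpolation=2),cv2.resize(im[170:240,260:330],(400,400),interpolation=2)]))
E
```

```text
shift [ 1.4  1.7 -3.1] turn z 0.11 tcp [0.5231 0.3227 0.4019] yaw -131.89 j [ 47.  21.  -1.  -0. -68.   1.] F [-0.9  0.1 -0.6] t 12.8167 w 0.1133107743858907
0.165 1 [0.5258 0.3128 0.1695]
0.175 14 [0.5214 0.3152 0.1755]
0.185 25 [0.5215 0.3139 0.1853]
0.195 24 [0.5215 0.3146 0.1947]
0.205 23 [0.5203 0.3139 0.2045]
0.215 13 [0.5228 0.3117 0.2143]
((521.2640380859375, 320.69903564453125), 34.940330505371094) 158
```

View pics/e.png

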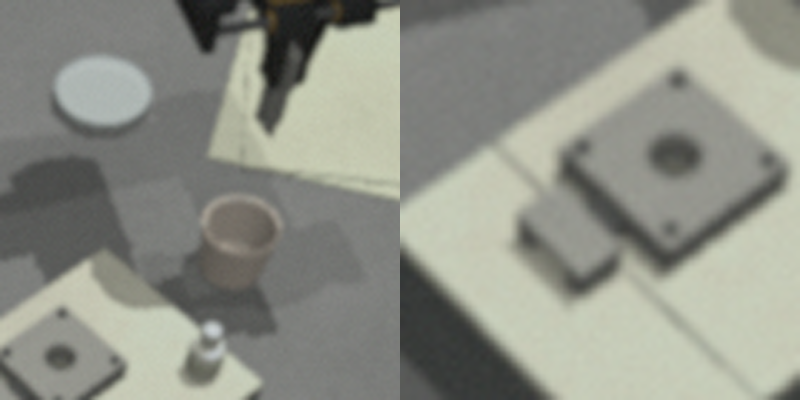

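```bash
python3 - <<'E'
from h import *
im0=np.load("i_scene.npy"); d0=np.load("d_scene.npy"); im,d=vision.capture("scene")
save("f",np.hstack([cv2.resize(im0[190:230,270:310],(400,400),interpolation=2),cv2.resize(im[190:230,270:310],(400,400),interpolation=2)]))
E
python3 -m creep '[[-1,1,1.5,20,0,0,0],[-1,1,1.5,50,0,0,0],[-1,1,1.5,80,0,0,0],[-1,1,1.5,110,0,0,0],[-1,1,1.5,130,0,0,0],[-1,1,1.5,140,0,0,0],[-1,1,1.5,140,0,0,0]]' >/dev/null;python3 go.py 0.5225 0.3207 0.242 228
```

```text
shift [-2.5 -2.5 20.5] turn z -0.14 tcp [0.5228 0.3173 0.2625] yaw -132.14 j [ 46.  28. -12.  -0. -50.   1.] F [ 0.5  0.  -0.7] t 13.55 w 0.1154591177588693
```

View pics/f.png

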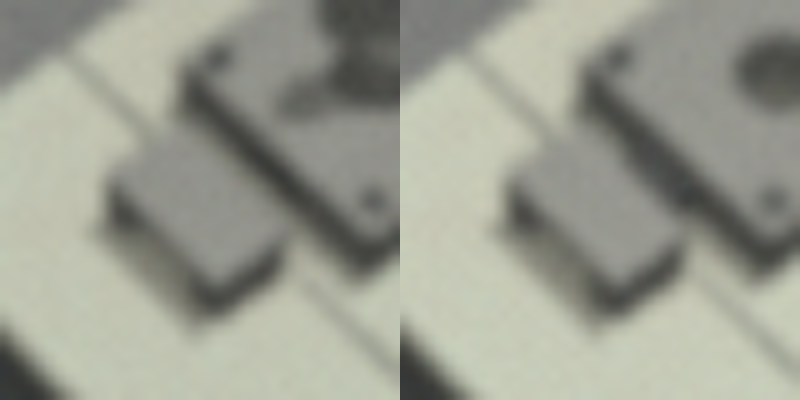

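The before/after crops show the gap, cream at first near (260,180), now bridged by a dark bolt at about (655,165), so the bolt is out. Now I lower the key to the cup floor.

```bash
python3 -m creep '[[-1,-2.5,-2.5,6,0,0,0],[-1,-2.5,-2.5,12,0,0,0],[-1,-2.5,-2.5,17,0,0,0],[-1,-2.5,-2.5,20,0,0,0],[-1,-2.5,-2.5,20,0,0,0]]' >/dev/null;python3 go.py 0.5225 0.3207 0.2395 228
```

```text
shift [0.9 1.5 4.9] turn z -0.04 tcp [0.5229 0.3224 0.2444] yaw -132.04 j [ 47.  30. -12.  -0. -48.   1.] F [ 0.  -0.7 -0.4] t 13.9667 w 0.11239977206987167
```

```bash
python3 -m creep '[[-1,0,0,1,0,0,0],[-1,0,0,2,0,0,0],[-1,0,0,3,0,0,0],[-1,0,0,3,0,0,0]]' >/dev/null;python3 st.py
```

```text
tcp [0.523  0.3225 0.2417] yaw -132.0 F [ 0.5 -0.2 -0.4] M [-0.    0.17  0.02] t 14.3 w 0.113
```

```bash
python3 -m creep '[[-1,0,0,1,0,0,0],[-1,0,0,2,0,0,0],[-1,0,0,2,0,0,0]]' >/dev/null;python3 st.py
```

```text
tcp [0.523  0.3225 0.2396] yaw -132.0 F [-0.3  1.  -0. ] M [-0.02  0.2   0.01] t 14.55 w 0.113
```

```bash
python3 -m creep '[[-0.6,0,0,0,0,0,0],[-0.5,0,0,0,0,0,0],[-0.4,0,0,0,0,0,0],[-0.3,0,0,0,0,0,0],[-0.3,0,0,0,0,0,0],[-0.3,0,0,0,0,0,0]]' >/dev/null;python3 st.py; python3 -m creep '[[-0.3,0,0,-10,0,0,0],[-0.3,0,0,-30,0,0,0],[-0.3,0,0,-60,0,0,0],[-0.3,0,0,-95,0,0,0],[-0.3,0,0,-130,0,0,0],[-0.3,0,0,-160,0,0,0],[-0.3,0,0,-160,0,0,0],[-0.3,0,0,-160,0,0,0]]' >/dev/null;python3 st.py
python3 - <<'E'
from h import *
im,d=vision.capture("scene")
save("g",cv2.resize(im[90:230,260:420],(640,560),interpolation=2))
P,uv=pts("scene",d,np.ones_like(d,bool)); k=(np.hypot(P[:,0]-.523,P[:,1]-.3205)<.06)&(P[:,2]>.062)&(P[:,2]<.13)
for z in(.07,.08,.09): q=P[k&(abs(P[:,2]-z)<.005)]; print(z,len(q),q.mean(0).round(4) if len(q) else '')
E
```

```text
tcp [0.523  0.3225 0.2398] yaw -132.0 F [ 0.6  0.7 -0.5] M [-0.07  0.15 -0.01] t 15.05 w 0.344
tcp [0.523  0.3224 0.4031] yaw -132.0 F [-0.  -0.4 -1. ] M [-0.06  0.19  0.  ] t 15.72 w 0.35
0.07 23 [0.5223 0.315  0.0709]
0.08 21 [0.5203 0.3165 0.0806]
0.09 37 [0.5203 0.3199 0.089 ]
```

View pics/g.png

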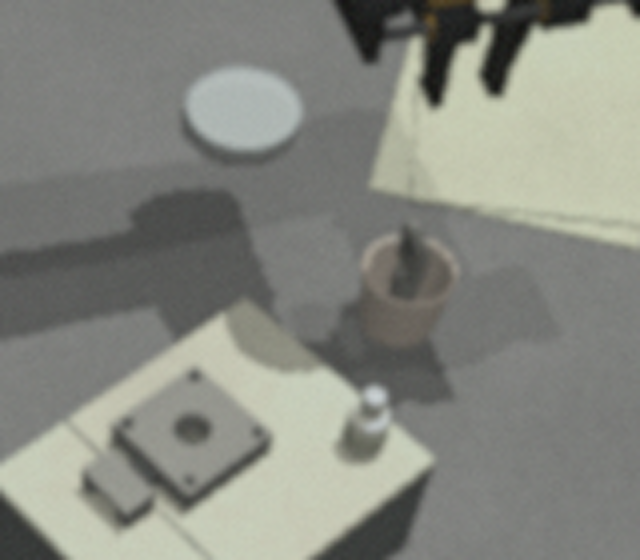

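The key stands upright in the cup (about (408,260)), the gripper is clear above it, the bolt still bridges the gap, and the bystanders in view haven't moved.

```bash
python3 -c "
from station import r
print(r.finish_job())"
```

```text
the job is handed in; nothing more can be done
None
```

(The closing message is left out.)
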